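# Reverse the profile blade and set the clamp with a quarter turn of play

### The arm

A 6-joint arm with a two-finger parallel gripper is mounted at the origin on the work surface. World frame = base frame: x ahead of the robot, y to its left, z up, the work surface at z = 0. Lengths are in mm, angles in degrees, forces in N, time in s.
With the tool pointing down it reaches from about 300 to 850 mm from the base axis. Payload 4.2 kg.
Tool frame: the origin (TCP) lies at the very end of the fingers, on their centre line; the grasp point (between the pads) lies 19 mm behind it; z points along the fingers, y is the line along which they close (so a half turn about z gives the same grasp; the last joint's range is limited). The gripper opens to 91 mm and grips with 3 to 60 N. Pads are 32 mm wide; open, the fingers measure 118 mm over their backs; the gripper's body (76 mm by 178 mm) begins 60 mm behind the grasp point.
Start: joints at [-71.677, 18.312, 89.639, -0, 72.044, -1.146], TCP at [191.65, -542.138, 213.976] pointing down, gripper open.
Joint ranges: [-177.97, 177.97], [-48.28, 115.42], [12.27, 149.76], [-77.06, 257.06], [2.81, 150.46], [-146.56, 146.56]. Speed limits (degrees/s): [147.25, 147.25, 180, 180, 180, 180].

### API

Orientations are given as [roll, pitch, yaw] about the fixed x, y, z axes, in that order (R = Rz(yaw) Ry(pitch) Rx(roll)).
In Python, from workcell import * gives the robot as it stands.
- The arm moves only by the tool move_arm, never from a script. Its argument "motion" is a list of rows, each a list of 3 entries, a list of its own where there are three numbers: the finger opening in mm, from 0 to 91.2, then the shift along the world's x, y, z in units of 25 mm (1.0 is 25 mm), then the turn, a rotation vector about the world's x, y, z in units of 4 degrees (1.0 is 4 degrees). In form: [[grip, [x, y, z], [ax, ay, az]], ...]. A call has 1 to 20 rows; each row shifts and turns the commanded pose from where the row before left it; what a row does not reach is not made up. A row lasts 1/12 s, in which the tool goes at most 41.7 mm and 7.16 degrees, less where a joint would pass 70% of its speed; a pose out of reach is approached as far as the arm can. A call with a number of a shift or a turn outside -1 to 1 is refused whole. A call with a gripper value outside its range is refused whole. The fingers move at their own pace and stop on an object; "grip_force" is the grip in N (left out, the last holds). Time passes only in rows, so rows that do not move let the fingers close. It gives the time, the measured TCP pose, the force, the opening and the grip force at its end, in the units of the state.
- state(): the state, without advancing time (a new reading comes with each control period).
- grab_frame(name): name is "side" or "top"; returns the picture (400x640x3 uint8, blue, green, red); there is no depth.
- camera_info(name): a dict with "fx", "fy", "cx", "cy" (pixels), "rvec" (rotation vector, rad) and "tvec" (3), from world to camera coordinates, as OpenCV has them. Camera axes: x right, y down, z forward; pixel columns grow to the right and rows downward; lengths in mm; the calibration is good to about 2 mm. A picture is of the moment at which its call begins. camera_info takes no time and is no camera call.
- job_done(): hands the job in; it is judged then, once.
The state is a dict: "time_s": time; "qpos": joint angles; "qvel": joint speeds; "effort": joint torques, N m; "ee_pos": TCP position; "ee_rot": TCP orientation; "force": force on the tool from outside, world axes, zero at the start; "torque": the same for the moment, N m; "gripper_width": finger opening in mm; "gripper_force": force on a finger pad.
Only numpy, scipy, OpenCV 4.12 (cv2) and the standard library are available. Lean on these libraries where they do the work, as an engineer would, in place of code of your own. Each camera call takes 0.05 s, during which the arm holds its last target. There are 200 camera calls.

### The job

The orange end of the double-ended profile blade on the green trimming bench is worn: lift the blade out, turn it end for end and lay it back down in its two saddles so that the blue end faces out over the front. Then wind the red handwheel clockwise until you feel it come up against its stop, back it off a quarter turn so that the blade keeps its running play, and let go. Leave the other things on the bench and table where they stand.

Things in the scene. Friction and masses are not known exactly. Their poses are not given: they have to be found in the camera images.
- bench: Green trimming bench fixed to the table: plate 260 x 360 mm, 15 mm thick. Origin on the table surface, 10 mm in front of the plate's centre; x to its back (away from the operator), y left, z up. Left half: the blade in two saddles and behind it a grey housing (top 81 mm up). Right half: the leaning handwheel under a shelf.
- shelf_edge (a point): Middle of the lower front edge of the wooden shelf that hangs over the back half of the handwheel, 306 mm above the table, bench coordinates (0.062, -0.105). The shelf is 210 mm wide, 150 mm deep behind this edge; with the ware on it it reaches 374 mm high. Its two posts stand 63 mm behind this edge, 90 mm to either side. Axes as the bench's.
- pad (a point): Middle of the rubber clamp pad (30 mm wide) behind the blade's rear end; it creeps to the front, 5 mm per turn, as the wheel is wound clockwise. Even at the stop its front face (6 mm in front of this point) is 86 mm behind the cradle point, clear of a centred blade. Axes as the bench's.
- cradle (a point): Where the middle of the seated blade belongs; bench coordinates (-0.05, 0.105, 0.060), axes as the bench's. The saddles, 14 mm thick, are centred 30 mm in front of and 60 mm behind it: floors 45 mm above the table, side walls up to 61 mm with a slot 32 mm wide, flared lips on to 76 mm, opening to 52 mm. Between the saddles the fingers have room down to 15 mm above the table.
- blade_mid (a point): Centre (half-way up) of the loose profile blade, a steel bar 162 mm long, 26 mm wide, 30 mm high, about 0.3 kg, with a blue end and an orange end. Axes: x along the bar towards the blue end, y across, z up. It starts in the saddles with the orange end to the front.
- blue_end (a point): Middle of the blade's blue end face, 81 mm from its centre.
- wheel_centre (a point): Centre of the red handwheel, in the plane of its rim (fixed: it does not turn with the wheel), at bench coordinates (0, -0.105, 0.170). z is the wheel's axis, leaning 25 degrees from vertical towards the operator (towards the bench's -x); x points up the slope of the wheel, y as the bench's y. The rim is a round bar of 14 mm on a 120 mm circle.
- crank (a point): Middle of the handwheel's black crank grip, which stands on the rim parallel to the wheel's axis: a cylinder 26 mm in diameter and 56 mm long, free to spin on its pin; it begins 8 mm above the rim's plane and this point is 36 mm above it, 60 mm from the wheel's axis. The point turns with the wheel.
- wheel (a joint): Angle of the handwheel in rad, several turns; grows clockwise as seen by the operator looking down on the wheel along its axis. A positive change d turns the crank by -d about wheel_centre's z. It starts 1.05 to 1.6 turns short of its hard stop; where the stop lies has to be felt. It turns with a steady drag of about 0.1 N m (under 2 N at the crank) and stays where it is left.
- glaze_jar_mid (a point): Bystander: small blue jar, 44 mm across and 65 mm high, standing on the bench plate between blade and wheel. Point half-way up.
- mug_mid (a point): Bystander: terracotta mug, 76 mm across, 85 mm high, handle at its +y. Point half-way up.
- oxide_bottle_mid (a point): Bystander: white bottle with red cap, 64 mm across, 150 mm high. Point half-way up.
- bowl_mid (a point): Bystander: white bowl, 100 mm across, 55 mm high. Point half-way up.
- mould_mid (a point): Bystander: plaster mould block 100 x 90 x 70 mm. Point at its centre.
- vase_mid (a point): Bystander: blue vase, 90 mm across, 130 mm high. Point half-way up.
- mallet_grip (a point): Bystander: mallet 240 mm long lying on the table, point on its handle.
There are look-alikes about, which are no part of the job. What is shaped like the part that bears blade_mid but brown, pink or yellow is not meant.

How it is judged (in metres and radians):
On the way, in this order (a step that is already met when the one before it is completed fails the run):
1. the blade lies back in both saddles, blue end to the front, and is let go, before the wheel reaches its stop (x of blade_mid in the frame of cradle between -0.012 and 0.012 m and y of blade_mid in the frame of cradle between -0.005 and 0.005 m and z of blade_mid in the frame of cradle between -0.005 and 0.005 m and x of blue_end in the frame of cradle below -0.06 m and angle between the x axis of blade_mid and the x axis of cradle, either way round below 0.1 rad and angle between blade_mid's own z axis and vertical below 0.15 rad and contact force between blade and the fingers below 0.1 N), for 0.2 s.
2. the handwheel is wound clockwise up to its stop (within 0.08 rad) (value of joint wheel above 15.32 rad), for 0.1 s.
At the end, for the whole second after the job is handed in: The handwheel, having been at its stop, stands a quarter turn back from it (within 23 degrees); the blade lies flat in both saddles, blue end to the front, within 12 mm along and 5 mm across and in height of its place, square to it within 0.1 rad, and at rest (x of blade_mid in the frame of cradle between -0.012 and 0.012 m and y of blade_mid in the frame of cradle between -0.005 and 0.005 m and z of blade_mid in the frame of cradle between -0.005 and 0.005 m and x of blue_end in the frame of cradle below -0.06 m and angle between the x axis of blade_mid and the x axis of cradle, either way round below 0.1 rad and angle between blade_mid's own z axis and vertical below 0.15 rad and value of joint wheel between 13.4292 and 14.2292 rad and linear speed of blade below 0.02 m/s); the robot touches nothing.
It fails at once if a bystander is moved more than 30 mm (distance of any of glaze_jar_mid, mug_mid, oxide_bottle_mid, bowl_mid, mould_mid, vase_mid, mallet_grip from where it was at the start of the episode above 0.03 m).
It also fails if it takes over 72 s, if anything falls off the work surface, if the arm or the gripper's body presses on something with over 40 N, if the wrist force passes 120 N, or if a joint passes its speed limit or range.

## Working session

There is one attempt and no reset: what is moved stays moved. The work goes in short steps, Python scripts to look and compute and a tool call to move; the robot and the scene stay as the last step left them, time stands still between calls to the robot, and variables do not carry over. Pictures are saved under pics/ and viewed, at most 10 in all, crops included, and the job is handed in when it is done.

Besides the shell and the picture viewer there is one more tool, called after ">>>" as name(argument=value, ...), one argument or row to a line, values as JSON. move_arm: Moves the arm, as the interface text tells. Shifts and turns lie within -1 to 1; 1 stands for 25 mm of shift or 4 degrees of turn. Its arguments: {"type":"object","properties":{"motion":{"type":"array","items":{"type":"array"}},"grip_force":{"type":"number"}},"required":["motion"]}

```bash
mkdir -p pics; ls
python3 - <<'E'
from workcell import *
import cv2
for n in("side","top"):
    cv2.imwrite(f"pics/{n}0.png",grab_frame(n)); print(n,camera_info(n))
print(state())
E
```

```text
pics
side {'fx': 474.57771752852904, 'fy': 474.57771752852904, 'cx': 318.32141904642555, 'cy': 200.75314406916675, 'rvec': array([ 0.79001095, -2.47790663,  1.26270814]), 'tvec': array([ 441.10961629,  330.75525252, 1619.21315493])}
top {'fx': 367.67735289045913, 'fy': 367.67735289045913, 'cx': 328.90252051923096, 'cy': 201.08913812872524, 'rvec': array([ 2.16315542, -2.16164897,  0.16151595]), 'tvec': array([   1.68426017,  535.63814243, 1370.37767536])}
{'time_s': 0.1, 'qpos': array([-7.16751340e+01,  1.83467396e+01,  8.96981421e+01,  1.85905104e-03,
        7.20421488e+01, -1.14524014e+00]), 'qvel': array([ 0.008937  , -0.05186333, -0.14876013,  0.00261798, -0.11166789,
       -0.03872592]), 'effort': array([-6.82933460e-04, -4.13334703e+01, -2.32510436e+01,  7.28719379e-02,
        4.21622931e-02, -4.31546425e-05]), 'ee_pos': array([ 191.53714738, -541.70275915,  213.22538602]), 'ee_rot': array([-1.79913022e+02, -3.50672841e-03,  1.94695289e+01]), 'force': array([-0.12200074, -0.71995264,  0.15682593]), 'torque': array([0.02746462, 0.00522658, 0.06407798]), 'gripper_force': 0.0, 'gripper_width': 91.00776814213269}
```

View pics/side0.png

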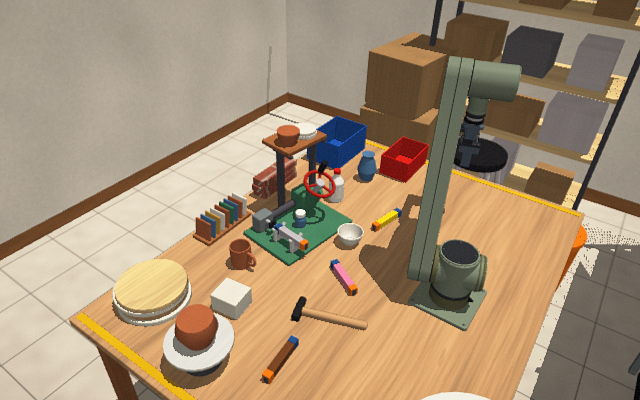

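View pics/top0.png

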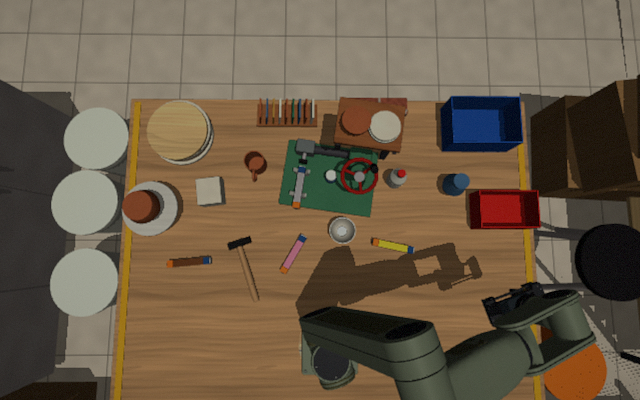

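The top view shows the bench around (330,178), the blade around (298,187) with its orange end at the front, and the wheel around (359,175). I'll enlarge both views.

Run:
```python
import cv2
a=cv2.imread("pics/top0.png")[90:240,260:420]; cv2.imwrite("pics/t1.png",cv2.resize(a,None,fx=5,fy=4*1.0,interpolation=cv2.INTER_CUBIC)[:600])
a=cv2.imread("pics/side0.png")[120:270,230:390]; cv2.imwrite("pics/s1.png",cv2.resize(a,None,fx=5,fy=4,interpolation=cv2.INTER_CUBIC))
```

```text
(no output)
```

View pics/t1.png

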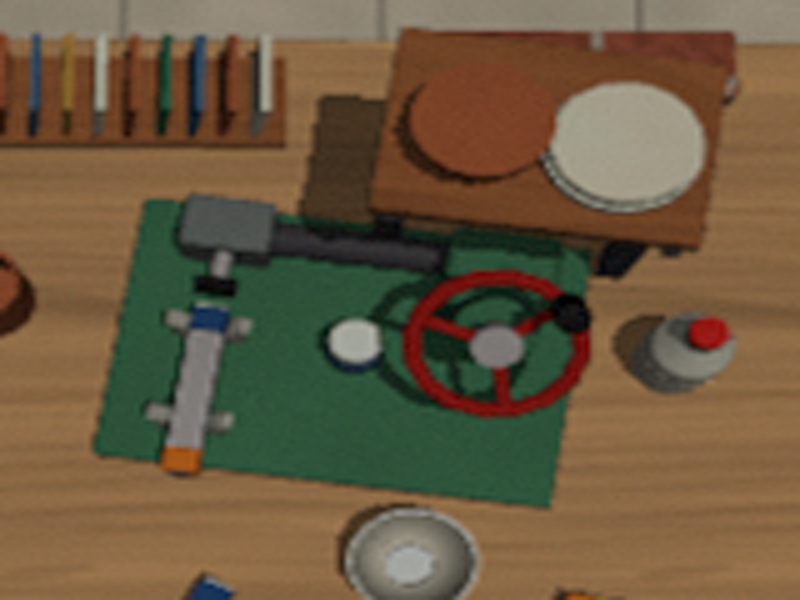

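View pics/s1.png

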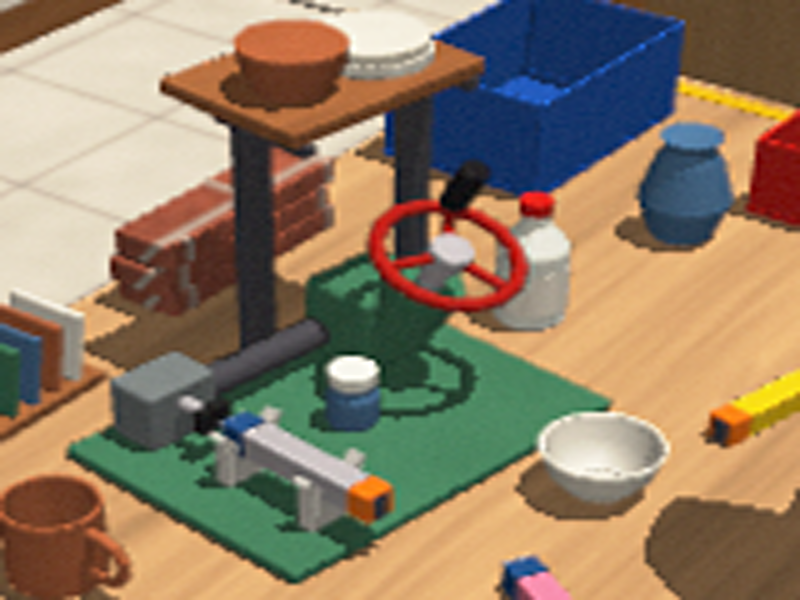

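```bash
cat > h.py <<'E'
import numpy as np,cv2
from workcell import *
from scipy.optimize import least_squares
from scipy.spatial.transform import Rotation as R
def proj(n,P):
    c=camera_info(n);K=np.array([[c['fx'],0,c['cx']],[0,c['fy'],c['cy']],[0,0,1]])
    return cv2.projectPoints(np.array(P,float).reshape(-1,1,3),np.array(c['rvec']),np.array(c['tvec']),K,None)[0].reshape(-1,2)
def b2w(p,P):
    P=np.atleast_2d(P).astype(float);a=p[2];M=np.array([[np.cos(a),-np.sin(a),0],[np.sin(a),np.cos(a),0],[0,0,1]])
    return P@M.T+[p[0],p[1],0]
T=lambda u,v:(260+u/5,90+v/4)
S=lambda u,v:(230+u/5,120+v/4)
def crankp(phi,h=36,r=60): # wheel-frame angle about z from x(up slope)
    t=np.radians(25);X=np.array([np.cos(t),0,np.sin(t)]);Z=np.array([-np.sin(t),0,np.cos(t)]);Y=np.array([0,1,0])
    return np.array([0,-105,170])+r*(np.cos(phi)*X+np.sin(phi)*Y)+h*Z
E
cat > fit.py <<'E'
from h import *
top=[((140,180,15),T(147,199)),((-120,180,15),T(95,452)),((-120,-180,15),T(551,505)),((0,-105,170),T(497,343))]
side=[((140,180,15),S(68,450)),((-120,180,15),S(298,577)),((-120,-180,15),S(610,401)),((0,-105,170),S(448,253))]
def f(p):
    return np.r_[(proj("top",b2w(p,[a for a,_ in top]))-[b for _,b in top]).ravel(),(proj("side",b2w(p,[a for a,_ in side]))-[b for _,b in side]).ravel()]
s=least_squares(f,[600,0,-.1]);p=s.x
print(p,np.degrees(p[2]));print(f(p).reshape(-1,2).round(1))
def g(q): return np.r_[proj("top",b2w(p,crankp(q[0],64)))[0]-T(570,308),proj("side",b2w(p,crankp(q[0],64)))[0]-S(477,170)]
for q0 in(-2.5,-1,0,1,2.5):
  q=least_squares(g,[q0]);print("crank",np.degrees(q.x),q.cost,g(q.x).round(1))
def h(q): # blade centre x,y (bench), yaw offset
    c,s_=np.cos(q[2]),np.sin(q[2])
    P=[(q[0]+c*a-s_*b,q[1]+s_*a+c*b,75) for a,b in((81,13),(81,-13),(-81,13),(-81,-13))]
    return (proj("top",b2w(p,P))-[T(195,302),T(229,306),T(164,451),T(201,457)]).ravel()
def h2(q): return (proj("top",b2w(p,[(q[0]+81,q[1],75),(q[0]-81,q[1],75)]))-[T(211,303),T(182,453)]).ravel()
q=least_squares(h2,[-50,105]);print("blade",q.x,h2(q.x))
print("cradle",b2w(p,(-50,105,60)),"wheel",b2w(p,(0,-105,170)),"jar?",b2w(p,(0,0,0)))
E
python3 fit.py
```

```text
[ 6.20893853e+02  2.43796479e+00 -1.38840316e-01] -7.95496413081843
[[-0.9 -0.4]
 [-0.7  0.9]
 [ 0.3  0.6]
 [-0.1  0.3]
 [-0.8 -1.3]
 [-0.1 -0.7]
 [ 0.7 -1.2]
 [-0.1  0. ]]
crank [-40.4887878] 3.228102312738094 [-0.   1.8 -1.4 -1.2]
crank [-40.4887903] 3.2281023127373056 [-0.   1.8 -1.4 -1.2]
crank [-40.48879361] 3.2281023127377857 [-0.   1.8 -1.4 -1.2]
crank [-40.48879666] 3.228102312739807 [-0.   1.8 -1.4 -1.2]
crank [-40.48879066] 3.22810231273726 [-0.   1.8 -1.4 -1.2]
blade [-42.60643095 105.75887652] [ 0.32942582 -2.47972233 -0.31899738  2.40387575]
cradle [[585.9064366  113.34730037  60.        ]] wheel [[ 606.3624109  -101.55163661  170.        ]] jar? [[620.89385265   2.43796479   0.        ]]
```

The fit residuals are about 1 px. The bench is at (621, 2) with yaw −7.95°, and the crank is at about −40° on the wheel. Next I'll move to above the blade.

>>> move_arm(
  motion=[
    [91,[0.5,1,0.1],[0,0,-0.34]],
    [91,[0.5,1,0.1],[0,0,-0.34]],
    [91,[0.5,1,0.1],[0,0,-0.34]],
    [91,[0.5,1,0.1],[0,0,-0.34]],
    [91,[0.5,1,0.1],[0,0,-0.34]],
    [91,[0.5,1,0.1],[0,0,-0.34]],
    [91,[0.5,1,0.1],[0,0,-0.34]],
    [91,[0.5,1,0.1],[0,0,-0.34]],
    [91,[0.5,1,0.1],[0,0,-0.34]],
    [91,[0.5,1,0.1],[0,0,-0.34]],
    [91,[0.5,1,0.1],[0,0,-0.34]],
    [91,[0.5,1,0.1],[0,0,-0.34]],
    [91,[0.5,1,0.1],[0,0,-0.34]],
    [91,[0.5,1,0.1],[0,0,-0.34]],
    [91,[0.5,1,0.1],[0,0,-0.34]],
    [91,[0.5,1,0.1],[0,0,-0.34]],
    [91,[0.5,1,0.1],[0,0,-0.34]],
    [91,[0.5,1,0.1],[0,0,-0.34]],
    [91,[0.5,1,0.1],[0,0,-0.34]],
    [91,[0.5,1,0.1],[0,0,-0.34]],
  ],
)

```text
time_s: 1.77
ee_pos: [441.8, -40.7, 263.8]
ee_rot: [180.0, 0.0, -7.8]
force: [-0.6, 0.9, -0.2]
gripper_width: 91.0
gripper_force: 0.0
```

>>> move_arm(
  motion=[
    [91,[0.82,0.88,0],[0,0,0]],
    [91,[0.82,0.88,0],[0,0,0]],
    [91,[0.82,0.88,-0.2],[0,0,-0.04]],
    [91,[0.82,0.88,-0.6],[0,0,0]],
    [91,[0.82,0.88,-1],[0,0,0]],
    [91,[0.82,0.88,-1],[0,0,0]],
    [91,[0.82,0.88,-1],[0,0,0]],
    [91,[0,0,-1],[0,0,0]],
    [91,[0,0,-0.8],[0,0,0]],
    [91,[0,0,0],[0,0,0]],
  ],
)

```text
time_s: 2.6
ee_pos: [581.9, 111.8, 118.7]
ee_rot: [179.8, 0.6, -7.8]
force: [0.4, -0.9, 0.1]
gripper_width: 91.0
gripper_force: 0.0
```

Run:
```python
from h import *
s=state();print(s['ee_pos'],s['ee_rot'],s['force'],s['qpos'])
a=grab_frame("side")[140:260,220:340];a=cv2.resize(a,(600,600),interpolation=cv2.INTER_CUBIC)
b=grab_frame("top")[130:230,270:340]
cv2.imwrite("pics/c1.png",a)
```

```text
[581.85506842 111.81498004 118.71407365] [179.80447873   0.59268386  -7.8393264 ] [ 0.40482914 -0.88221555  0.10995589] [ 9.76977420e+00  2.43592664e+01  9.47796629e+01 -8.03926962e-03
  6.14851314e+01  1.07611966e+02]
```

View pics/c1.png

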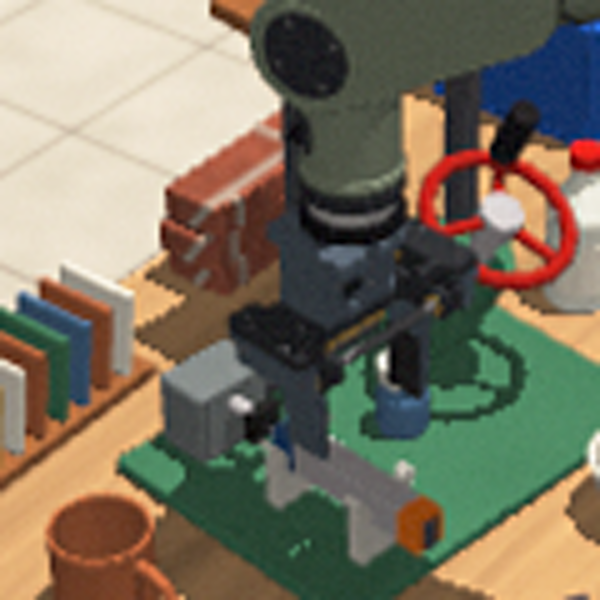

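The open fingers hang astride the blade between the saddles. I'll check the fit numerically against the blade's orange end, whose front face spans about (400–442, 495–550) in this crop.

Run:
```python
from h import *
s=state();print(s['ee_pos'],s['ee_rot'])
p=[620.89,2.44,-.13884]
P=b2w(p,[(-131,118,75),(-131,92,75),(-131,118,45),(-131,92,45),(31,118,75)])
print("side crop",((proj("side",P)-[220,140])*5).round())
print("top crop t1",((proj("top",P)-[260,90])*[5,4]).round())
e=s['ee_pos'];a=np.radians(-8)
F=[e+np.array([-np.sin(a),np.cos(a),0])*d for d in(46,59,-46)]
print(((proj("side",F)-[220,140])*5).round())
```

```text
[584.77398046 111.8019962  123.54871699] [ 1.79964613e+02  9.64536643e-02 -7.89077820e+00]
side crop [[419. 522.]
 [444. 504.]
 [419. 553.]
 [443. 535.]
 [265. 422.]]
top crop t1 [[163. 469.]
 [197. 473.]
 [166. 472.]
 [200. 476.]
 [195. 299.]]
[[309. 440.]
 [295. 448.]
 [398. 383.]]
```

>>> move_arm(
  motion=[
    [91,[0.04,0.06,-0.3],[0,0,0]],
    [91,[0,0,-0.7],[0,0,0]],
    [91,[0,0,-0.7],[0,0,0]],
    [91,[0,0,-0.7],[0,0,0]],
    [91,[0,0,-0.6],[0,0,0]],
    [91,[0,0,-0.3],[0,0,0]],
    [91,[0,0,0],[0,0,0]],
    [91,[0,0,0],[0,0,0]],
  ],
)

```text
time_s: 3.37
ee_pos: [586.9, 113.4, 42.5]
ee_rot: [-180.0, -0.1, -7.9]
force: [-0.4, -0.4, 0.6]
gripper_width: 91.0
gripper_force: 0.0
```

>>> move_arm(
  motion=[
    [20,[-0.03,0,-0.04],[0,0,0]],
    [20,[0,0,0],[0,0,0]],
    [20,[0,0,0],[0,0,0]],
    [20,[0,0,0],[0,0,0]],
    [20,[0,0,0],[0,0,0]],
    [20,[0,0,0],[0,0,0]],
    [20,[0,0,0],[0,0,0]],
    [20,[0,0,0],[0,0,0]],
    [20,[0,0,0],[0,0,0]],
    [20,[0,0,0],[0,0,0]],
  ],
  grip_force=25,
)

```text
time_s: 4.2
ee_pos: [585.4, 113.6, 40.4]
ee_rot: [-180.0, 0.0, -7.9]
force: [-0.2, 1.0, -0.4]
gripper_width: 27.3
gripper_force: 0.7
```

>>> move_arm(
  motion=[
    [10,[0,0,0],[0,0,0]],
    [10,[0,0,0],[0,0,0]],
    [10,[0,0,0],[0,0,0]],
    [10,[0,0,0.3],[0,0,0]],
    [10,[0,0,0.6],[0,0,0]],
    [10,[0,0,0.8],[0,0,0]],
    [10,[0,0,0.9],[0,0,0]],
    [10,[0,0,0.8],[0,0,0]],
    [10,[0,0,0.6],[0,0,0]],
    [10,[0,0,0],[0,0,0]],
  ],
)

```text
time_s: 5.03
ee_pos: [587.3, 113.4, 144.0]
ee_rot: [-179.9, -0.4, -7.9]
force: [0.6, -0.0, -2.9]
gripper_width: 25.8
gripper_force: 25.0
```

>>> move_arm(
  motion=[
    [10,[0,0,0.2],[0,0,0.5]],
    [10,[0,0,0.2],[0,0,1]],
    [10,[0,0,0],[0,0,1]],
    [10,[0,0,0],[0,0,1]],
    [10,[0,0,0],[0,0,1]],
    [10,[0,0,0],[0,0,1]],
    [10,[0,0,0],[0,0,1]],
    [10,[0,0,0],[0,0,1]],
    [10,[0,0,0],[0,0,1]],
    [10,[0,0,0],[0,0,1]],
    [10,[0,0,0],[0,0,1]],
    [10,[0,0,0],[0,0,1]],
    [10,[0,0,0],[0,0,1]],
    [10,[0,0,0],[0,0,1]],
    [10,[0,0,0],[0,0,1]],
    [10,[0,0,0],[0,0,1]],
    [10,[0,0,0],[0,0,1]],
    [10,[0,0,0],[0,0,1]],
    [10,[0,0,0],[0,0,1]],
    [10,[0,0,0],[0,0,1]],
  ],
)

```text
time_s: 6.7
ee_pos: [584.4, 113.0, 148.9]
ee_rot: [-179.9, 0.1, 70.3]
force: [0.5, -0.6, -3.4]
gripper_width: 25.5
gripper_force: 25.0
```

>>> move_arm(
  motion=[
    [10,[0,0,0],[0,0,1]],
    [10,[0,0,0],[0,0,1]],
    [10,[0,0,0],[0,0,1]],
    [10,[0,0,0],[0,0,1]],
    [10,[0,0,0],[0,0,1]],
    [10,[0,0,0],[0,0,1]],
    [10,[0,0,0],[0,0,1]],
    [10,[0,0,0],[0,0,1]],
    [10,[0,0,0],[0,0,1]],
    [10,[0,0,0],[0,0,1]],
    [10,[0,0,0],[0,0,1]],
    [10,[0,0,0],[0,0,1]],
    [10,[0,0,0],[0,0,1]],
    [10,[0,0,0],[0,0,1]],
    [10,[0,0,0],[0,0,1]],
    [10,[0,0,0],[0,0,1]],
    [10,[0,0,0],[0,0,1]],
    [10,[0,0,0],[0,0,1]],
    [10,[0,0,0],[0,0,1]],
    [10,[0,0,0],[0,0,1]],
  ],
)

```text
time_s: 8.37
ee_pos: [584.3, 113.0, 148.9]
ee_rot: [-179.9, -0.1, 150.3]
force: [0.1, 0.2, -3.3]
gripper_width: 25.9
gripper_force: 25.0
```

>>> move_arm(
  motion=[
    [10,[0,0,0],[0,0,1]],
    [10,[0,0,0],[0,0,1]],
    [10,[0,0,0],[0,0,1]],
    [10,[0,0,0],[0,0,1]],
    [10,[0,0,0],[0,0,1]],
    [10,[0,0,0],[0,0,0.5]],
    [10,[0,0,0],[0,0,0]],
    [10,[0,0,0],[0,0,0]],
    [10,[0,0,0],[0,0,0]],
  ],
)

```text
time_s: 9.12
ee_pos: [584.9, 113.2, 149.7]
ee_rot: [-180.0, -0.1, 172.1]
force: [-0.3, -0.3, -3.0]
gripper_width: 25.9
gripper_force: 25.0
```

Run:
```python
from h import *
s=state();print(s['ee_pos'],s['ee_rot'],s['qpos'])
a=grab_frame("side")[140:260,220:340];a=cv2.resize(a,(600,600),interpolation=cv2.INTER_CUBIC)
cv2.imwrite("pics/c2.png",a)
e=s['ee_pos'];p=[620.89,2.44,-.13884]
b=b2w([e[0],e[1],p[2]],[(-81,13,e[2]+34),(-81,-13,e[2]+34),(-81,13,e[2]+4),(-81,-13,e[2]+4)])
print(((proj("side",b)-[220,140])*5).round())
```

```text
[584.89554771 113.17143546 149.70226902] [-1.79969447e+02 -8.54945242e-02  1.72059511e+02] [ 9.84643086e+00  2.28280043e+01  9.23768417e+01 -3.28622174e-03
  6.48858950e+01 -7.22117053e+01]
[[421. 404.]
 [447. 388.]
 [421. 438.]
 [446. 421.]]
```

View pics/c2.png

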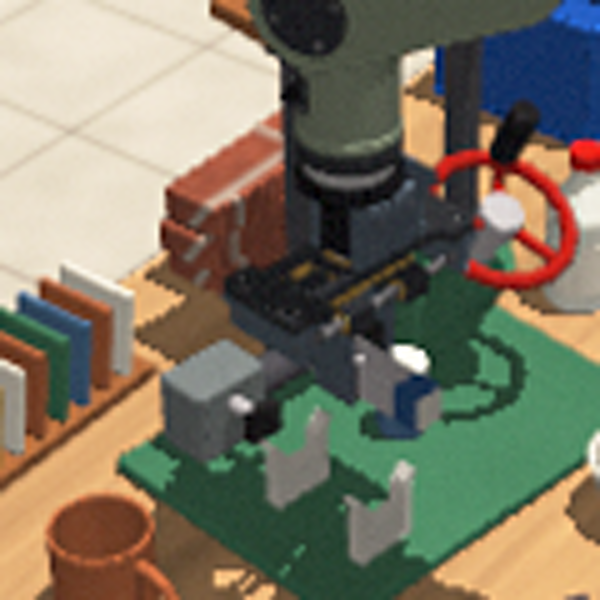

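>>> move_arm(
  motion=[
    [10,[0.02,0.02,-0.4],[0,0,0]],
    [10,[0,0,-0.7],[0,0,0]],
    [10,[0,0,-0.7],[0,0,0]],
    [10,[0,0,-0.7],[0,0,0]],
    [10,[0,0,-0.3],[0,0,0]],
    [10,[0,0,-0.1],[0,0,0]],
    [10,[0,0,0],[0,0,0]],
    [10,[0,0,0],[0,0,0]],
  ],
)

```text
time_s: 9.83
ee_pos: [586.6, 114.0, 78.6]
ee_rot: [180.0, 0.1, 172.1]
force: [-0.1, 0.5, -2.9]
gripper_width: 25.7
gripper_force: 25.0
```

>>> move_arm(
  motion=[
    [10,[-0.03,-0.01,-0.2],[0,0,0]],
    [10,[0,0,-0.2],[0,0,0]],
    [10,[0,0,-0.2],[0,0,0]],
    [10,[0,0,-0.2],[0,0,0]],
    [10,[0,0,-0.2],[0,0,0]],
    [10,[0,0,-0.2],[0,0,0]],
    [10,[0,0,-0.1],[0,0,0]],
    [10,[0,0,0],[0,0,0]],
    [10,[0,0,0],[0,0,0]],
  ],
)

```text
time_s: 10.58
ee_pos: [585.1, 113.6, 45.3]
ee_rot: [-180.0, -0.0, 172.1]
force: [0.0, 0.7, -3.3]
gripper_width: 25.8
gripper_force: 25.0
```

>>> move_arm(
  motion=[
    [10,[0,0,-0.1],[0,0,0]],
    [10,[0,0,-0.08],[0,0,0]],
    [10,[0,0,0],[0,0,0]],
    [10,[0,0,0],[0,0,0]],
  ],
)

```text
time_s: 10.92
ee_pos: [585.1, 113.6, 40.9]
ee_rot: [180.0, -0.0, 172.1]
force: [0.0, -0.2, -2.5]
gripper_width: 26.0
gripper_force: 25.0
```

>>> move_arm(
  motion=[
    [45,[0,0,0],[0,0,0]],
    [91,[0,0,0],[0,0,0]],
    [91,[0,0,0],[0,0,0]],
    [91,[0,0,0],[0,0,0]],
    [91,[0,0,0],[0,0,0]],
    [91,[0,0,0],[0,0,0]],
    [91,[0,0,0],[0,0,0]],
    [91,[0,0,0],[0,0,0]],
    [91,[0,0,0],[0,0,0]],
    [91,[0,0,0],[0,0,0]],
    [91,[0,0,0.3],[0,0,0]],
    [91,[0,0,0.7],[0,0,0]],
    [91,[0,0,1],[0,0,0]],
    [91,[0,0,1],[0,0,0]],
    [91,[0,0,1],[0,0,0]],
    [91,[0,0,1],[0,0,0]],
    [91,[0,0,1],[0,0,0]],
    [91,[0,0,1],[0,0,0]],
    [91,[0,0,1],[0,0,0]],
    [91,[0,0,1],[0,0,0]],
  ],
)

```text
time_s: 12.58
ee_pos: [584.8, 113.6, 268.0]
ee_rot: [180.0, 0.0, 172.1]
force: [-0.5, 0.3, -0.6]
gripper_width: 90.9
gripper_force: 0.0
```

Run:
```python
from h import *
s=state();print(s['ee_pos'],s['ee_rot'],s['qpos'])
a=grab_frame("side")[160:260,220:340];a=cv2.resize(a,(720,600),interpolation=cv2.INTER_CUBIC)
cv2.imwrite("pics/c3.png",a)
p=[620.89,2.44,-.13884]
print("side crop6",((proj("side",b2w(p,[(-131,118,75),(-131,92,75),(-131,118,45),(-131,92,45),(31,118,75)]))-[220,160])*6).round())
# tool poses for crank, tilt
t=np.radians(25);Zb=np.array([-np.sin(t),0,np.cos(t)])
Rb=R.from_euler('z',p[2]);z=-Rb.apply(Zb);y0=R.from_euler('xyz',s['ee_rot'],degrees=True).as_matrix()[:,1]
y=Rb.apply([0,1,0]);y*=np.sign(y@y0);x=np.cross(y,z)
G=R.from_matrix(np.c_[x,y,z]);rv=(G*R.from_euler('xyz',s['ee_rot'],degrees=True).inv()).as_rotvec(degrees=True)
print("target rpy",G.as_euler('xyz',degrees=True),"rotvec/4",rv/4)
for h in(40,90,120):print(h,"TCP",b2w(p,crankp(np.radians(-40.5),h-19)))
```

```text
[584.83092353 113.55826005 267.97056539] [1.79981884e+02 3.62134713e-02 1.72106773e+02] [ 9.87898595e+00  1.86413499e+01  8.13857342e+01  6.29443832e-03
  7.99329011e+01 -7.22288913e+01]
side crop6 [[503. 506.]
 [532. 485.]
 [502. 543.]
 [532. 522.]
 [318. 387.]]
target rpy [180.          25.         172.04505397] rotvec/4 [-0.8647966  -6.18074147 -0.01617442]
40 TCP [[ 633.12802345 -144.63583783  208.31415037]]
90 TCP [[ 612.20044891 -141.71143841  253.62953972]]
120 TCP [[ 599.64390419 -139.95679876  280.81877333]]
```

View pics/c3.png

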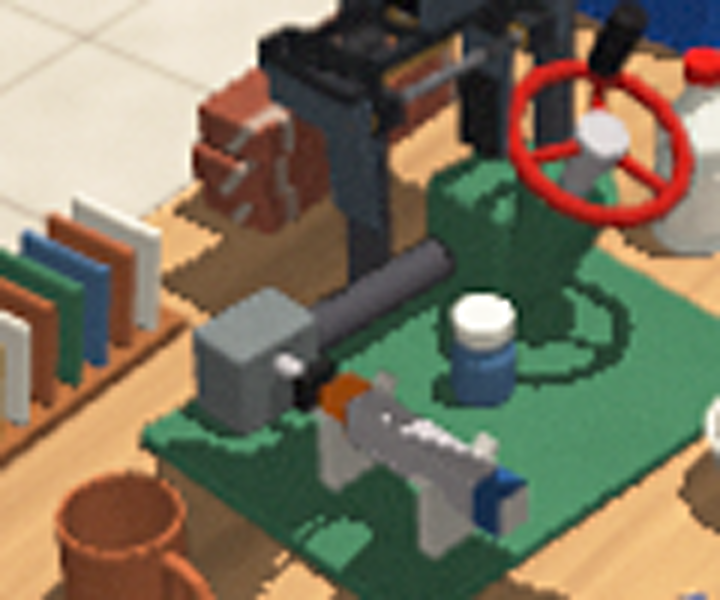

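The blade lies in both saddles with the blue end at the front, around (505,500). Next I'll move to the crank and tilt the tool along the wheel's axis.

>>> move_arm(
  motion=[
    [91,[0.05,-0.5,0.3],[-0.08,-0.56,0]],
    [91,[0.05,-0.92,0.3],[-0.08,-0.56,0]],
    [91,[0.05,-0.92,0.3],[-0.08,-0.56,0]],
    [91,[0.05,-0.92,0.3],[-0.08,-0.56,0]],
    [91,[0.05,-0.92,0.3],[-0.08,-0.56,0]],
    [91,[0.05,-0.92,0],[-0.08,-0.56,0]],
    [91,[0.05,-0.92,0],[-0.08,-0.56,0]],
    [91,[0.05,-0.92,0],[-0.08,-0.56,0]],
    [91,[0.05,-0.92,0],[-0.08,-0.56,0]],
    [91,[0.05,-0.92,0],[-0.08,-0.56,0]],
    [91,[0.05,-0.92,0],[-0.06,-0.58,0]],
    [91,[0.05,-0.4,0],[0,0,0]],
    [91,[0,0,0],[0,0,0]],
    [91,[0,0,0],[0,0,0]],
  ],
)

```text
time_s: 13.8
ee_pos: [600.3, -138.9, 303.9]
ee_rot: [180.0, 24.9, 172.0]
force: [-0.1, 0.2, -0.0]
gripper_width: 91.3
gripper_force: 0.0
```

>>> move_arm(
  motion=[
    [91,[0.15,-0.04,-0.6],[0,0,0]],
    [91,[0.15,-0.04,-0.7],[0,0,0]],
    [91,[0.18,-0.03,-0.7],[0,0,0]],
    [91,[0.21,-0.03,-0.45],[0,0,0]],
    [91,[0.21,-0.03,-0.45],[0,0,0]],
    [91,[0.21,-0.03,-0.45],[0,0,0]],
    [91,[0.21,-0.03,-0.46],[0,0,0]],
    [91,[0,0,0],[0,0,0]],
    [91,[0,0,0],[0,0,0]],
  ],
)

```text
time_s: 14.55
ee_pos: [633.3, -144.5, 207.4]
ee_rot: [180.0, 24.9, 172.1]
force: [-0.0, -0.8, 0.3]
gripper_width: 90.9
gripper_force: 0.0
```

Run:
```python
from h import *
s=state();print(s['ee_pos'],s['ee_rot'],s['qpos'],s['force'])
a=grab_frame("side")[120:220,260:380];a=cv2.resize(a,(720,600),interpolation=cv2.INTER_CUBIC)
cv2.imwrite("pics/c4.png",a)
```

```text
[ 633.2763101  -144.46111829  207.40872589] [179.99238711  24.87883858 172.10144097] [ -15.52200992   14.03192812  101.50754165    5.00498334   39.88385493
 -100.76782455] [-0.02485072 -0.76212327  0.29576039]
```

View pics/c4.png

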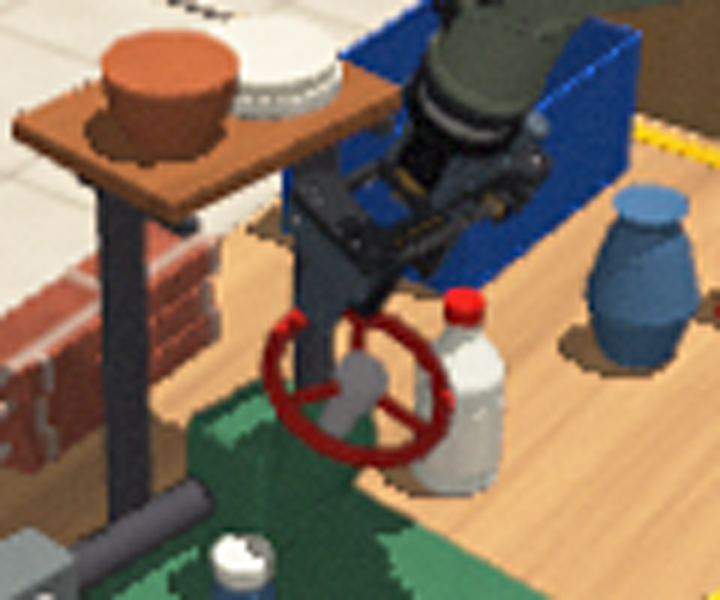

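The gripper is at the crank and clear of the shelf. The left finger hides the crank grip, so I'll close and feel for it.

>>> move_arm(
  motion=[
    [60,[0,0,0],[0,0,0]],
    [20,[0,0,0],[0,0,0]],
    [15,[0,0,0],[0,0,0]],
    [15,[0,0,0],[0,0,0]],
    [15,[0,0,0],[0,0,0]],
    [15,[0,0,0],[0,0,0]],
    [15,[0,0,0],[0,0,0]],
    [15,[0,0,0],[0,0,0]],
    [15,[0,0,0],[0,0,0]],
    [15,[0,0,0],[0,0,0]],
    [15,[0,0,0],[0,0,0]],
    [15,[0,0,0],[0,0,0]],
    [15,[0,0,0],[0,0,0]],
  ],
  grip_force=20,
)

```text
time_s: 15.68
ee_pos: [633.3, -145.0, 208.3]
ee_rot: [-180.0, 25.0, 172.1]
force: [0.9, -2.3, -0.7]
gripper_width: 25.5
gripper_force: 20.0
```

```bash
cat > circ.py <<'E'
from h import *
import sys
# circ.py phi0 d n : per-row shifts turning clockwise d deg per row from phi0 (deg)
p=[620.89,2.44,-.13884]
phi0,d,n=map(float,sys.argv[1:4]);s=state();e=s['ee_pos']
ph=np.radians(phi0-d*np.arange(n+1));P=np.array([b2w(p,crankp(a,21))[0] for a in ph])
t=np.radians(25);Rb=R.from_euler('z',p[2]);C=b2w(p,(0,-105,170))[0]
v=Rb.inv().apply(e-C);X=np.array([np.cos(t),0,np.sin(t)]);Z=np.array([-np.sin(t),0,np.cos(t)])
print("tcp in wheel: phi",np.degrees(np.arctan2(v[1],v@X)).round(2),"r",np.hypot(v[1],v@X).round(1),"h",(v@Z).round(1),"F",s['force'].round(1),"w",s['gripper_width'])
print(((P[0]-e)/25).round(2));
r=np.diff(P,axis=0)/25
if n: print([[15,list(map(float,a.round(2))),[0,0,0]] for a in r])
E
python3 circ.py -40.5 10 36
```

```text
tcp in wheel: phi -40.65 r 60.4 h 20.9 F [ 0.9 -2.3 -0.7] w 25.454382003057436
[-0.01  0.02  0.  ]
[[15, [-0.31, -0.25, -0.13], [0, 0, 0]], [15, [-0.34, -0.19, -0.15], [0, 0, 0]], [15, [-0.37, -0.12, -0.16], [0, 0, 0]], [15, [-0.38, -0.05, -0.17], [0, 0, 0]], [15, [-0.38, 0.02, -0.18], [0, 0, 0]], [15, [-0.37, 0.09, -0.18], [0, 0, 0]], [15, [-0.35, 0.16, -0.17], [0, 0, 0]], [15, [-0.31, 0.23, -0.16], [0, 0, 0]], [15, [-0.27, 0.28, -0.14], [0, 0, 0]], [15, [-0.22, 0.33, -0.12], [0, 0, 0]], [15, [-0.16, 0.37, -0.1], [0, 0, 0]], [15, [-0.1, 0.4, -0.07], [0, 0, 0]], [15, [-0.04, 0.41, -0.04], [0, 0, 0]], [15, [0.03, 0.42, -0.01], [0, 0, 0]], [15, [0.09, 0.41, 0.02], [0, 0, 0]], [15, [0.16, 0.39, 0.05], [0, 0, 0]], [15, [0.21, 0.35, 0.08], [0, 0, 0]], [15, [0.27, 0.31, 0.1], [0, 0, 0]], [15, [0.31, 0.25, 0.13], [0, 0, 0]], [15, [0.34, 0.19, 0.15], [0, 0, 0]], [15, [0.37, 0.12, 0.16], [0, 0, 0]], [15, [0.38, 0.05, 0.17], [0, 0, 0]], [15, [0.38, -0.02, 0.18], [0, 0, 0]], [15, [0.37, -0.09, 0.18], [0, 0, 0]], [15, [0.35, -0.16, 0.17], [0, 0, 0]], [15, [0.31, -0.23, 0.16], [0, 0, 0]], [15, [0.27, -0.28, 0.14], [0, 0, 0]], [15, [0.22, -0.33, 0.12], [0, 0, 0]], [15, [0.16, -0.37, 0.1], [0, 0, 0]], [15, [0.1, -0.4, 0.07], [0, 0, 0]], [15, [0.04, -0.41, 0.04], [0, 0, 0]], [15, [-0.03, -0.42, 0.01], [0, 0, 0]], [15, [-0.09, -0.41, -0.02], [0, 0, 0]], [15, [-0.16, -0.39, -0.05], [0, 0, 0]], [15, [-0.21, -0.35, -0.08], [0, 0, 0]], [15, [-0.27, -0.31, -0.1], [0, 0, 0]]]
```

>>> move_arm(
  motion=[
    [15,[-0.31,-0.25,-0.13],[0,0,0]],
    [15,[-0.34,-0.19,-0.15],[0,0,0]],
    [15,[-0.37,-0.12,-0.16],[0,0,0]],
    [15,[-0.38,-0.05,-0.17],[0,0,0]],
    [15,[-0.38,0.02,-0.18],[0,0,0]],
    [15,[-0.37,0.09,-0.18],[0,0,0]],
  ],
)

```text
time_s: 16.18
ee_pos: [578.9, -154.9, 183.9]
ee_rot: [179.6, 25.0, 171.8]
force: [9.1, 16.9, 0.2]
gripper_width: 25.6
gripper_force: 20.0
```

```bash
python3 circ.py -100.5 10 0
```

```text
tcp in wheel: phi -102.04 r 58.0 h 21.0 F [ 9.1 16.9  0.2] w 25.6148012328301
[ 0.03 -0.1   0.02]
```

>>> move_arm(
  motion=[
    [15,[-0.35,0.24,-0.17],[0,0,0]],
    [15,[-0.31,0.23,-0.16],[0,0,0]],
    [15,[-0.27,0.28,-0.14],[0,0,0]],
    [15,[-0.22,0.33,-0.12],[0,0,0]],
    [15,[-0.16,0.37,-0.1],[0,0,0]],
    [15,[-0.1,0.4,-0.07],[0,0,0]],
    [15,[-0.04,0.41,-0.04],[0,0,0]],
  ],
)

```text
time_s: 16.77
ee_pos: [545.3, -101.5, 164.9]
ee_rot: [-179.9, 25.4, 172.1]
force: [15.0, -2.5, -8.0]
gripper_width: 25.7
gripper_force: 20.0
```

```bash
python3 circ.py -170.5 10 0
```

```text
tcp in wheel: phi -171.62 r 57.5 h 20.9 F [15.  -2.5 -8. ] w 25.73656995722421
[-0.09 -0.05 -0.04]
```

```bash
sed -i 's/^def crankp/OFF=(2.3,2.2)\ndef crankp/; s/return np.array(\[0,-105,170\])+/return np.array([0,-105,170])+OFF[0]*X+OFF[1]*Y+/' h.py
sed -i 's/C=b2w(p,(0,-105,170))\[0\]/C=b2w(p,crankp(0,0,0))[0]/' circ.py; python3 circ.py -174 10 18
```

```text
tcp in wheel: phi -169.87 r 60.2 h 20.9 F [15.  -2.5 -8. ] w 25.73656995722421
[ 0.01  0.17 -0.01]
[[15, [0.05, 0.42, -0.0], [0, 0, 0]], [15, [0.12, 0.4, 0.03], [0, 0, 0]], [15, [0.18, 0.37, 0.06], [0, 0, 0]], [15, [0.23, 0.34, 0.09], [0, 0, 0]], [15, [0.28, 0.29, 0.11], [0, 0, 0]], [15, [0.32, 0.23, 0.13], [0, 0, 0]], [15, [0.35, 0.17, 0.15], [0, 0, 0]], [15, [0.37, 0.1, 0.17], [0, 0, 0]], [15, [0.38, 0.03, 0.17], [0, 0, 0]], [15, [0.38, -0.05, 0.18], [0, 0, 0]], [15, [0.36, -0.12, 0.17], [0, 0, 0]], [15, [0.34, -0.18, 0.17], [0, 0, 0]], [15, [0.3, -0.25, 0.15], [0, 0, 0]], [15, [0.26, -0.3, 0.14], [0, 0, 0]], [15, [0.2, -0.35, 0.12], [0, 0, 0]], [15, [0.14, -0.38, 0.09], [0, 0, 0]], [15, [0.08, -0.41, 0.06], [0, 0, 0]], [15, [0.01, -0.42, 0.03], [0, 0, 0]]]
```

>>> move_arm(
  motion=[
    [15,[0.12,0.46,0.04],[0,0,0]],
    [15,[0.12,0.4,0.03],[0,0,0]],
    [15,[0.18,0.37,0.06],[0,0,0]],
    [15,[0.23,0.34,0.09],[0,0,0]],
    [15,[0.28,0.29,0.11],[0,0,0]],
    [15,[0.32,0.23,0.13],[0,0,0]],
    [15,[0.35,0.17,0.15],[0,0,0]],
    [15,[0.37,0.1,0.17],[0,0,0]],
  ],
)

```text
time_s: 17.43
ee_pos: [590.0, -40.3, 181.3]
ee_rot: [179.9, 24.5, 172.0]
force: [-0.9, 5.4, -6.5]
gripper_width: 25.5
gripper_force: 20.0
```

```bash
python3 circ.py -254 10 18
```

```text
tcp in wheel: phi 109.51 r 59.6 h 20.6 F [-0.9  5.4 -6.5] w 25.51625682476238
[0.12 0.04 0.07]
[[15, [0.38, 0.03, 0.17], [0, 0, 0]], [15, [0.38, -0.05, 0.18], [0, 0, 0]], [15, [0.36, -0.12, 0.17], [0, 0, 0]], [15, [0.34, -0.18, 0.17], [0, 0, 0]], [15, [0.3, -0.25, 0.15], [0, 0, 0]], [15, [0.26, -0.3, 0.14], [0, 0, 0]], [15, [0.2, -0.35, 0.12], [0, 0, 0]], [15, [0.14, -0.38, 0.09], [0, 0, 0]], [15, [0.08, -0.41, 0.06], [0, 0, 0]], [15, [0.01, -0.42, 0.03], [0, 0, 0]], [15, [-0.05, -0.42, 0.0], [0, 0, 0]], [15, [-0.12, -0.4, -0.03], [0, 0, 0]], [15, [-0.18, -0.37, -0.06], [0, 0, 0]], [15, [-0.23, -0.34, -0.09], [0, 0, 0]], [15, [-0.28, -0.29, -0.11], [0, 0, 0]], [15, [-0.32, -0.23, -0.13], [0, 0, 0]], [15, [-0.35, -0.17, -0.15], [0, 0, 0]], [15, [-0.37, -0.1, -0.17], [0, 0, 0]]]
```

>>> move_arm(
  motion=[
    [15,[0.38,0.05,0.17],[0,0,0]],
    [15,[0.38,-0.05,0.18],[0,0,0]],
    [15,[0.36,-0.12,0.17],[0,0,0]],
    [15,[0.34,-0.18,0.17],[0,0,0]],
    [15,[0.3,-0.25,0.15],[0,0,0]],
    [15,[0.26,-0.3,0.14],[0,0,0]],
    [15,[0.2,-0.35,0.12],[0,0,0]],
    [15,[0.14,-0.38,0.09],[0,0,0]],
  ],
)

```text
time_s: 18.1
ee_pos: [652.5, -81.1, 212.9]
ee_rot: [179.9, 25.0, 172.1]
force: [3.2, 2.5, -6.4]
gripper_width: 25.6
gripper_force: 20.0
```

```bash
python3 circ.py -334 10 12
```

```text
tcp in wheel: phi 24.08 r 59.9 h 20.8 F [ 3.2  2.5 -6.4] w 25.643200220262063
[-0.02  0.08 -0.  ]
[[15, [0.08, -0.41, 0.06], [0, 0, 0]], [15, [0.01, -0.42, 0.03], [0, 0, 0]], [15, [-0.05, -0.42, 0.0], [0, 0, 0]], [15, [-0.12, -0.4, -0.03], [0, 0, 0]], [15, [-0.18, -0.37, -0.06], [0, 0, 0]], [15, [-0.23, -0.34, -0.09], [0, 0, 0]], [15, [-0.28, -0.29, -0.11], [0, 0, 0]], [15, [-0.32, -0.23, -0.13], [0, 0, 0]], [15, [-0.35, -0.17, -0.15], [0, 0, 0]], [15, [-0.37, -0.1, -0.17], [0, 0, 0]], [15, [-0.38, -0.03, -0.17], [0, 0, 0]], [15, [-0.38, 0.05, -0.18], [0, 0, 0]]]
```

>>> move_arm(
  motion=[
    [15,[0.06,-0.41,0.05],[0,0,0]],
    [15,[0.0,-0.42,0.03],[0,0,0]],
    [15,[-0.06,-0.42,0.0],[0,0,0]],
    [15,[-0.12,-0.4,-0.03],[0,0,0]],
    [15,[-0.18,-0.37,-0.06],[0,0,0]],
    [15,[-0.23,-0.34,-0.09],[0,0,0]],
    [15,[-0.28,-0.29,-0.11],[0,0,0]],
    [15,[-0.32,-0.23,-0.13],[0,0,0]],
  ],
)

```text
time_s: 18.77
ee_pos: [622.4, -152.8, 203.8]
ee_rot: [179.9, 24.8, 172.0]
force: [-0.2, 7.8, -4.3]
gripper_width: 25.4
gripper_force: 20.0
```

```bash
python3 circ.py -416 5 16
```

```text
tcp in wheel: phi -57.11 r 60.4 h 21.0 F [-0.2  7.8 -4.3] w 25.408652052809977
[0.03 0.03 0.01]
[[15, [-0.18, -0.09, -0.08], [0, 0, 0]], [15, [-0.18, -0.07, -0.08], [0, 0, 0]], [15, [-0.19, -0.05, -0.08], [0, 0, 0]], [15, [-0.19, -0.03, -0.08], [0, 0, 0]], [15, [-0.19, -0.02, -0.09], [0, 0, 0]], [15, [-0.19, 0.0, -0.09], [0, 0, 0]], [15, [-0.19, 0.02, -0.09], [0, 0, 0]], [15, [-0.19, 0.04, -0.09], [0, 0, 0]], [15, [-0.18, 0.06, -0.09], [0, 0, 0]], [15, [-0.18, 0.07, -0.09], [0, 0, 0]], [15, [-0.17, 0.09, -0.08], [0, 0, 0]], [15, [-0.16, 0.11, -0.08], [0, 0, 0]], [15, [-0.15, 0.12, -0.08], [0, 0, 0]], [15, [-0.14, 0.14, -0.07], [0, 0, 0]], [15, [-0.13, 0.15, -0.07], [0, 0, 0]], [15, [-0.12, 0.16, -0.06], [0, 0, 0]]]
```

>>> move_arm(
  motion=[
    [15,[-0.18,-0.06,-0.08],[0,0,0]],
    [15,[-0.18,-0.07,-0.08],[0,0,0]],
    [15,[-0.19,-0.05,-0.08],[0,0,0]],
  ],
)

```text
time_s: 19.02
ee_pos: [609.4, -157.5, 198.3]
ee_rot: [179.9, 25.0, 172.1]
force: [4.7, 3.9, -6.7]
gripper_width: 25.7
gripper_force: 20.0
```

>>> move_arm(
  motion=[
    [15,[-0.19,-0.03,-0.08],[0,0,0]],
    [15,[-0.19,-0.02,-0.09],[0,0,0]],
    [15,[-0.19,0,-0.09],[0,0,0]],
  ],
)

```text
time_s: 19.27
ee_pos: [595.6, -158.6, 192.0]
ee_rot: [179.9, 25.0, 172.1]
force: [6.3, 4.9, -7.2]
gripper_width: 25.4
gripper_force: 20.0
```

>>> move_arm(
  motion=[
    [15,[-0.19,0.02,-0.09],[0,0,0]],
    [15,[-0.19,0.04,-0.09],[0,0,0]],
    [15,[-0.18,0.06,-0.09],[0,0,0]],
  ],
)

```text
time_s: 19.52
ee_pos: [582.1, -155.9, 185.6]
ee_rot: [180.0, 25.1, 172.1]
force: [6.1, 3.6, -6.8]
gripper_width: 25.6
gripper_force: 20.0
```

>>> move_arm(
  motion=[
    [15,[-0.18,0.07,-0.09],[0,0,0]],
    [15,[-0.17,0.09,-0.08],[0,0,0]],
    [15,[-0.16,0.11,-0.08],[0,0,0]],
  ],
)

```text
time_s: 19.77
ee_pos: [569.7, -149.5, 179.4]
ee_rot: [-180.0, 25.1, 172.1]
force: [7.4, 1.7, -8.8]
gripper_width: 25.6
gripper_force: 20.0
```

>>> move_arm(
  motion=[
    [15,[-0.15,0.12,-0.08],[0,0,0]],
    [15,[-0.14,0.14,-0.07],[0,0,0]],
    [15,[-0.13,0.15,-0.07],[0,0,0]],
  ],
)

```text
time_s: 20.02
ee_pos: [559.2, -139.6, 173.9]
ee_rot: [-179.9, 25.1, 172.1]
force: [7.1, -0.9, -9.4]
gripper_width: 25.5
gripper_force: 20.0
```

```bash
python3 circ.py -490 5 26
```

```text
tcp in wheel: phi -129.46 r 60.2 h 21.1 F [ 7.1 -0.9 -9.4] w 25.479435315147374
[-0.01  0.02 -0.01]
[[15, [-0.12, 0.16, -0.07], [0, 0, 0]], [15, [-0.11, 0.17, -0.06], [0, 0, 0]], [15, [-0.09, 0.18, -0.05], [0, 0, 0]], [15, [-0.08, 0.19, -0.05], [0, 0, 0]], [15, [-0.06, 0.2, -0.04], [0, 0, 0]], [15, [-0.05, 0.2, -0.03], [0, 0, 0]], [15, [-0.03, 0.21, -0.03], [0, 0, 0]], [15, [-0.01, 0.21, -0.02], [0, 0, 0]], [15, [0.0, 0.21, -0.01], [0, 0, 0]], [15, [0.02, 0.21, -0.0], [0, 0, 0]], [15, [0.04, 0.21, 0.0], [0, 0, 0]], [15, [0.05, 0.2, 0.01], [0, 0, 0]], [15, [0.07, 0.2, 0.02], [0, 0, 0]], [15, [0.08, 0.19, 0.03], [0, 0, 0]], [15, [0.1, 0.18, 0.03], [0, 0, 0]], [15, [0.11, 0.17, 0.04], [0, 0, 0]], [15, [0.13, 0.16, 0.05], [0, 0, 0]], [15, [0.14, 0.15, 0.05], [0, 0, 0]], [15, [0.15, 0.14, 0.06], [0, 0, 0]], [15, [0.16, 0.12, 0.07], [0, 0, 0]], [15, [0.17, 0.11, 0.07], [0, 0, 0]], [15, [0.17, 0.09, 0.07], [0, 0, 0]], [15, [0.18, 0.07, 0.08], [0, 0, 0]], [15, [0.18, 0.06, 0.08], [0, 0, 0]], [15, [0.19, 0.04, 0.08], [0, 0, 0]], [15, [0.19, 0.02, 0.09], [0, 0, 0]]]
```

>>> move_arm(
  motion=[
    [15,[-0.12,0.16,-0.07],[0,0,0]],
    [15,[-0.11,0.17,-0.06],[0,0,0]],
    [15,[-0.09,0.18,-0.05],[0,0,0]],
  ],
)

```text
time_s: 20.27
ee_pos: [551.2, -127.0, 169.4]
ee_rot: [-179.9, 25.1, 172.1]
force: [7.5, -1.9, -10.0]
gripper_width: 26.0
gripper_force: 20.0
```

>>> move_arm(
  motion=[
    [15,[-0.08,0.19,-0.05],[0,0,0]],
    [15,[-0.06,0.2,-0.04],[0,0,0]],
    [15,[-0.05,0.2,-0.03],[0,0,0]],
  ],
)

```text
time_s: 20.52
ee_pos: [546.6, -112.3, 166.3]
ee_rot: [-179.9, 25.1, 172.1]
force: [9.7, -2.7, -12.5]
gripper_width: 25.6
gripper_force: 20.0
```

>>> move_arm(
  motion=[
    [15,[-0.03,0.21,-0.02],[0,0,0]],
    [15,[-0.01,0.21,-0.01],[0,0,0]],
    [15,[0.01,0.21,0],[0,0,0]],
  ],
)

```text
time_s: 20.77
ee_pos: [545.5, -103.0, 165.2]
ee_rot: [-179.0, 25.2, 172.7]
force: [4.6, -41.2, -17.9]
gripper_width: 35.5
gripper_force: 20.0
```

Force jumped to 41 N and the fingers were pushed open, so the stop is reached. I'll hold for one row, then relax back onto the crank.

>>> move_arm(
  motion=[
    [15,[0,0,0],[0,0,0]],
    [15,[0,-0.1,0],[0,0,0]],
    [15,[0,-0.1,0],[0,0,0]],
    [15,[0,0,0],[0,0,0]],
    [15,[0,0,0],[0,0,0]],
  ],
)

```text
time_s: 21.18
ee_pos: [544.5, -108.1, 165.1]
ee_rot: [-179.2, 25.1, 172.5]
force: [1.8, -34.4, -12.8]
gripper_width: 25.4
gripper_force: 20.0
```

```bash
python3 circ.py -530 5 0
```

```text
tcp in wheel: phi -163.76 r 61.5 h 21.1 F [  1.8 -34.4 -12.8] w 25.35376973049145
[ 0.04  0.27 -0.  ]
```

```bash
python3 circ.py -163.8 -10 9
```

```text
tcp in wheel: phi -163.76 r 61.5 h 21.1 F [  1.8 -34.4 -12.8] w 25.35376973049145
[0.05 0.01 0.02]
[[15, [0.08, -0.41, 0.06], [0, 0, 0]], [15, [0.14, -0.38, 0.09], [0, 0, 0]], [15, [0.2, -0.35, 0.12], [0, 0, 0]], [15, [0.26, -0.3, 0.14], [0, 0, 0]], [15, [0.3, -0.25, 0.15], [0, 0, 0]], [15, [0.34, -0.18, 0.17], [0, 0, 0]], [15, [0.36, -0.12, 0.17], [0, 0, 0]], [15, [0.38, -0.04, 0.18], [0, 0, 0]], [15, [0.38, 0.03, 0.17], [0, 0, 0]]]
```

>>> move_arm(
  motion=[
    [15,[0.02,-0.2,0.01],[0,0,0]],
    [15,[0.08,-0.41,0.06],[0,0,0]],
    [15,[0.14,-0.38,0.09],[0,0,0]],
    [15,[0.2,-0.35,0.12],[0,0,0]],
    [15,[0.26,-0.3,0.14],[0,0,0]],
    [15,[0.3,-0.25,0.15],[0,0,0]],
    [15,[0,0,0],[0,0,0]],
  ],
)

```text
time_s: 21.77
ee_pos: [571.0, -150.9, 180.2]
ee_rot: [-179.7, 25.1, 172.2]
force: [1.2, -9.0, -7.4]
gripper_width: 25.5
gripper_force: 20.0
```

```bash
python3 circ.py -113.8 -10 4
```

```text
tcp in wheel: phi -112.79 r 60.7 h 21.1 F [ 1.2 -9.  -7.4] w 25.53289326352822
[-0.02  0.04 -0.02]
[[15, [0.34, -0.18, 0.17], [0, 0, 0]], [15, [0.36, -0.12, 0.17], [0, 0, 0]], [15, [0.38, -0.04, 0.18], [0, 0, 0]], [15, [0.38, 0.03, 0.17], [0, 0, 0]]]
```

>>> move_arm(
  motion=[
    [15,[0.32,-0.18,0.15],[0,0,0]],
    [15,[0.36,-0.12,0.17],[0,0,0]],
    [15,[0.38,-0.04,0.18],[0,0,0]],
    [15,[0.38,0.03,0.17],[0,0,0]],
    [15,[0,0,0],[0,0,0]],
    [15,[0,0,0],[0,0,0]],
  ],
)

```text
time_s: 22.27
ee_pos: [608.6, -156.8, 198.0]
ee_rot: [-179.9, 25.3, 172.1]
force: [6.9, -5.6, -8.5]
gripper_width: 25.8
gripper_force: 20.0
```

```bash
python3 circ.py -73.8 -10 0
```

```text
tcp in wheel: phi -71.87 r 59.6 h 21.2 F [ 6.9 -5.6 -8.5] w 25.752147679270376
[-0.07 -0.03 -0.04]
```

>>> move_arm(
  motion=[
    [45,[0,0,0],[0,0,0]],
    [45,[0,0,0],[0,0,0]],
    [45,[0,0,0],[0,0,0]],
    [45,[0,0,0],[0,0,0]],
    [45,[0,0,0],[0,0,0]],
    [45,[-0.21,0.03,0.45],[0,0,0]],
    [45,[-0.42,0.06,0.91],[0,0,0]],
    [45,[-0.42,0.06,0.91],[0,0,0]],
    [45,[-0.42,0.06,0.91],[0,0,0]],
    [45,[-0.6,0,0.6],[0,0,0]],
    [45,[-1,0,0.3],[0,0,0]],
    [45,[-1,0,0],[0,0,0]],
    [45,[-1,0,0],[0,0,0]],
    [45,[-1,0,0],[0,0,0]],
    [45,[-1,0,0],[0,0,0]],
    [45,[0,0,0],[0,0,0]],
    [45,[0,0,0],[0,0,0]],
  ],
)

```text
time_s: 23.68
ee_pos: [428.1, -150.5, 299.3]
ee_rot: [-180.0, 25.1, 172.0]
force: [0.5, -0.4, -0.5]
gripper_width: 45.0
gripper_force: 0.0
```

Run:
```python
from h import *
import h
s=state();print(s['ee_pos'],s['force'],s['gripper_width'])
a=grab_frame("side")[130:260,220:376];a=cv2.resize(a,(720,600),interpolation=cv2.INTER_CUBIC)
cv2.imwrite("pics/c5.png",a)
h.OFF=(0,0)
p=[620.89,2.44,-.13884];f=600/130
for ph in(-95,-85,-74,-63,-52):print(ph,((proj("side",[b2w(p,crankp(np.radians(ph),k))[0] for k in(64,8)])-[220,130])*f).round())
print("blade",((proj("side",b2w(p,[(-131,118,75),(-131,92,75),(-131,118,45),(31,118,75)]))-[220,130])*f).round())
```

```text
[ 428.06775305 -150.48724137  299.31242235] [ 0.45457705 -0.39580177 -0.49047814] 44.95378203772138
-95 [[536. 177.]
 [513. 217.]]
-85 [[528. 169.]
 [505. 208.]]
-74 [[518. 160.]
 [495. 200.]]
-63 [[506. 153.]
 [483. 193.]]
-52 [[493. 148.]
 [471. 188.]]
blade [[387. 528.]
 [410. 512.]
 [386. 556.]
 [245. 436.]]
```

View pics/c5.png

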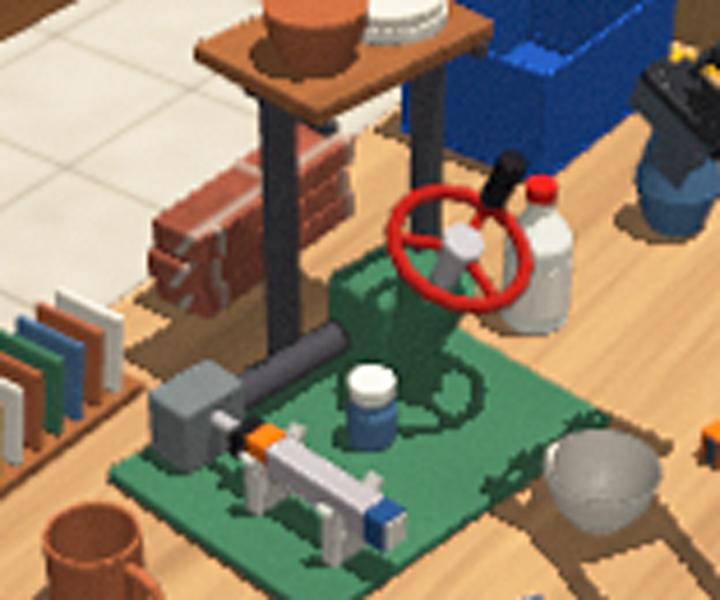

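The wheel shows its crank near (512,160), and the blade is seated with the blue end at the front. One last look: before and after crops side by side, to check the blade's position along the saddles.

Run:
```python
from h import *
t0=cv2.imread("pics/top0.png");s0=cv2.imread("pics/side0.png");t=grab_frame("top");s=grab_frame("side");cv2.imwrite("pics/topf.png",t);cv2.imwrite("pics/sidef.png",s)
z=lambda a:cv2.resize(a,(400,300),interpolation=cv2.INTER_CUBIC)
# top crop 285..325 (40) x 155..? ; 4:3
A=z(t0[158:212,270:342]);B=z(t[158:212,270:342]);C=z(s0[210:258,258:322]);D=z(s[210:258,258:322])
cv2.imwrite("pics/c6.png",np.vstack([np.hstack([A,B]),np.hstack([C,D])]))
```

```text
(no output)
```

View pics/c6.png

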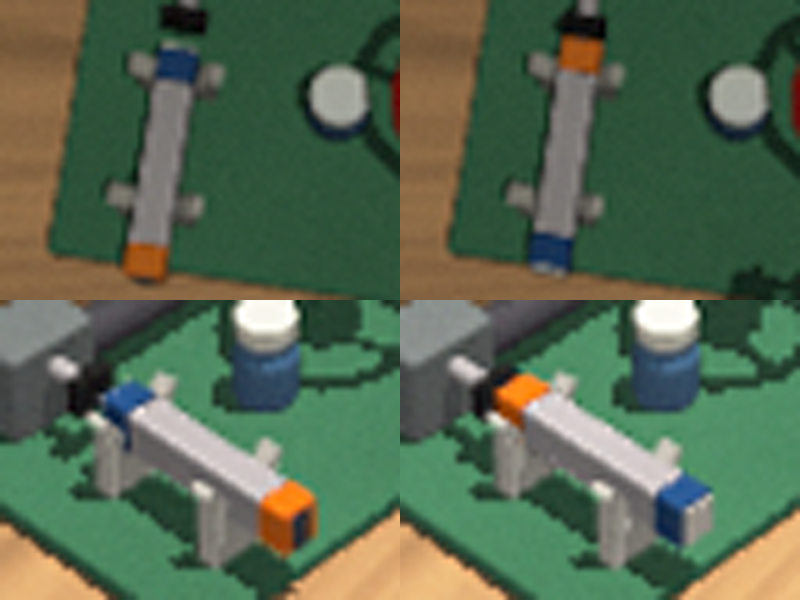

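```bash
python3 -c "
from workcell import *
print(job_done())"
```

```text
the job is handed in; nothing more can be done
None
```

I handed the job in; no verdict came back. The blade is seated with its blue end to the front, about 2–6 mm behind centre (12 mm allowed). I wound the wheel to its stop (41 N felt) and backed it off an estimated 92–101°. The arm is clear, and the images showed no other object moved.

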